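# Register a test bar and show its spigot end to the inspection camera

## Task

On the locating plate, push the loose metal bar up against its three stop buttons, so that it lies square with its long side touching the two side buttons and its plain end touching the end button. Then grip it, lift it out and hold it in the air in front of the inspection camera: spigot end pointing straight into the lens along the line of sight (which slopes down, so the bar slopes with it), centred on the lens, the spigot's tip 80 mm in front of the lens glass, and the bar's top face still uppermost, not rolled sideways. Finish holding it still there; do not touch the camera, and leave the puck, loupe, canister and dish where they stand.

Things in the scene. Friction and masses are not known exactly. Their poses are not given: they have to be found in the camera images.
- test_bar: bare aluminium bar, 110 long x 24 wide x 26 high (mm), about 0.2 kg, with a round spigot (13 mm diameter, 14 mm long) on the middle of one end face; origin at the centre of its 110 x 24 underside; x along the bar to the spigot end, y across, z up. It starts loose and askew on the locating plate, 25 to 43 mm from its place, spigot pointing away from the end button
- spigot_tip (a point): centre of the flat outer face of the bar's spigot, 69 mm along the bar's x and 13 mm above its underside; axes as the bar
- locating_fixture: fixed grey plate 180 (x) x 120 (y) x 12 mm on the bench, origin at the centre of its underside. Three steel stop buttons, 10 mm in diameter, stand 10 mm above its top: two side buttons at x = -35 and +35, y = +35 mm, the end button at x = -70, y = +18 mm (plate axes). Nothing else stands up from it
- bar_seat (a point): point on the plate's top (plate x = -10, y = +18, z = 12 mm), axes as the plate. When the bar touches all three buttons its origin and axes coincide with these: its +y side against the side buttons, its plain end (-x) against the end button
- inspection_camera: fixed inspection camera with a black round lens on a steel post (122 mm behind the lens, 304 mm high) with a 120 x 120 mm base plate whose front edge lies 27 mm behind the lens; origin on the bench straight below the lens's front. The lens looks towards the body's -x and 20 degrees below the level
- lens (a point): centre of the lens's front glass, 207 mm above the bench; x points out along the line of sight, y level, z up, square to both. The barrel is 36 mm in diameter. Shown rightly, the bar's x points against this x, its y against this y, its z along this z, and the spigot tip lies at x = +80 mm, y = z = 0
- specimen: bystander: black round mounted specimen puck, 30 mm in diameter, 16 mm high, origin under its centre
- loupe: bystander: black round loupe, 42 mm in diameter, 30 mm high, origin under its centre
- canister: bystander: black round screw canister, 40 mm in diameter, 60 mm high, origin under its centre
- petri_dish: bystander: round shallow dish, 59 mm in diameter, 15 mm high, origin under its centre

How it is judged:
On the way:
1. the bar lies on the plate, square against all three stop buttons (within 2.5 mm and 0.04 rad) (x of test_bar in the frame of bar_seat between -0.0025 and 0.0025 m and y of test_bar in the frame of bar_seat between -0.0025 and 0.0025 m and z of test_bar in the frame of bar_seat below 0.003 m and angle between the x axis of test_bar and the x axis of bar_seat, either way round below 0.04 rad), for 0.2 s.
At the end, for the whole second after the job is handed in: Fingers alone hold the bar still in the air, top up, spigot end facing the lens: spigot tip 80 +-15 mm in front of the glass and within 10 mm of the line of sight sideways and up or down; bar within 0.12 rad of the line of sight, rolled less than 0.15 rad (x of spigot_tip in the frame of lens between 0.065 and 0.095 m and y of spigot_tip in the frame of lens between -0.01 and 0.01 m and z of spigot_tip in the frame of lens between -0.01 and 0.01 m and x of test_bar in the frame of lens above 0.12 m and angle between the x axis of test_bar and the x axis of lens, either way round below 0.12 rad and angle between the y axis of test_bar and the y axis of lens, either way round below 0.15 rad and angle between test_bar's own z axis and vertical below 0.6 rad and height (world z) of test_bar above 0.09 m and contact force between the fingers and test_bar above 2 N and contact force between test_bar and inspection_camera below 0.1 N and contact force between test_bar and locating_fixture below 0.1 N and linear speed of test_bar below 0.02 m/s and angular speed of test_bar below 0.15 rad/s); the arm keeps its last pose, push and grip.
It fails at once if the camera is touched (more than 2 N) (contact force between any of the arm, the fingers, test_bar and inspection_camera above 2 N).
It fails at once if a bystander (puck, loupe, canister, dish) is shifted by more than 20 mm (distance of any of specimen, loupe, canister, petri_dish from where it was at the start of the episode above 0.02 m).
It also fails if it takes over 48 s, if anything falls off the work surface, if the arm or the gripper's body presses on something with over 40 N, if the wrist force passes 120 N, or if a joint passes its speed limit or range.

## Robot

A 6-joint arm with a two-finger parallel gripper is mounted at the origin on a cart in front of the work surface, level with it; the furniture and walls round the work are solid. World frame = base frame: x ahead of the robot, y to its left, z up, the work surface at z = 0. Lengths are in m, angles in rad, forces in N, time in s.
With the tool pointing down it reaches from about 0.3 to 0.875 m from the base axis. Payload 6.4 kg.
Tool frame: the origin (TCP) lies midway between the tips of the shut fingers; the grasp point (between the pads) lies 19 mm behind it; z points along the fingers, y is the line along which they close (so a half turn about z gives the same grasp; the last joint's range is limited). The gripper opens to 85 mm and grips with 20 to 120 N. Pads are 22 mm wide; open, the fingers measure 114 mm over their backs; the gripper's body (76 mm by 85 mm) begins 54 mm behind the grasp point. The pads swing forward as they close: fully open they stand 13 mm farther back than shut.
Start: joints at [1.032, 0.181, 1.607, -0, 1.354, -0.206], TCP at [0.188, 0.543, 0.231] pointing down, gripper open.
Joint ranges: [-2.99, 2.99], [-0.89, 2.07], [0.3, 2.58], [-1.14, 4.28], [0, 2.63], [-3.12, 3.12]. Speed limits (rad/s): [2.57, 2.57, 3.01, 3.14, 3.14, 3.14].

## Interface

Orientations are given as a unit quaternion [w, x, y, z].
In Python, from bench import ctrl gives the robot as it stands. The module is installed in compiled form; this text tells all that it offers.
- The arm moves only by the tool move_arm, never from a script. Its argument "plan" is one flat list of numbers, 6 for each row, row after row: the shift along the world's x, y, z in units of 50 mm (1.0 is 50 mm), then the turn, a rotation vector about the world's x, y, z in rad. A call has 1 to 10 rows; each row is the pose to reach, as a shift and turn from the pose commanded when the call began; what a row does not reach only later rows make up. A row lasts 1/8 s, in which the tool goes at most 62.5 mm and 10.7 degrees, less where a joint would pass 70% of its speed; a pose out of reach is approached as far as the arm can. A call with a gripper value outside its range is refused whole. "grip" is the finger opening in mm, from 0 to 85.4, set as the call begins (left out, the last holds). The fingers move at their own pace and stop on an object; the grip force is fixed at half the most. Time passes only in rows, so rows that repeat a pose let the fingers close. It gives the time, the measured TCP pose, the force, the opening and the grip force at its end, in the units of the state.
- ctrl.get_obs(): the state, without advancing time (a new reading comes with each control period).
- ctrl.camera(name): name is "scene" or "side" or "wrist"; returns a dict with "pixels" (384x512x3 uint8, red, green, blue), "fx", "fy", "cx", "cy" (pixels), "dist_coeffs" ([k1, k2, p1, p2, k3] as OpenCV has them; the pictures are not rectified), "origin" and "attitude" of the camera in the world. Camera axes: x right, y down, z forward; pixel columns grow to the right and rows downward; lengths in m; the calibration is good to about 2 mm. A picture is of the moment at which its call begins. There is no depth.
- ctrl.hand_in(): hands the job in; it is judged then, once.
The state is a dict: "time_s": time; "q": joint angles; "dq": joint speeds; "joint_efforts": joint torques, N m; "eef_pos": TCP position; "eef_rot": TCP orientation; "wrist_force": force on the tool from outside, world axes, zero at the start; "torque": the same for the moment, N m; "opening": opening from 0.0 (shut) to 1.0 (fully open); "grasp_force": force on a finger pad.
Only numpy, scipy, OpenCV 4.12 (cv2) and the standard library are available. Lean on these libraries where they do the work, as an engineer would, in place of code of your own. Each camera call takes 0.05 s, during which the arm holds its last target. There are 200 camera calls.

## Working session

There is one attempt and no reset: what is moved stays moved. The work goes in short steps, Python scripts to look and compute and a tool call to move; the robot and the scene stay as the last step left them, time stands still between calls to the robot, and variables do not carry over. Pictures are saved under pics/ and viewed, at most 10 in all, crops included, and the job is handed in when it is done.

Besides the shell and the picture viewer there is one more tool, called after "Request:" in YAML: its name, and indented under it one key for each argument. move_arm: Moves the arm, as the interface text tells. Its arguments: {"type":"object","properties":{"plan":{"type":"array"},"grip":{"type":"number"}},"required":["plan"]}

```bash
mkdir -p pics; cat > h.py <<'E'
import numpy as np, cv2, pickle
from scipy.spatial.transform import Rotation as R
from bench import ctrl
def snap(n,tag):
    c=ctrl.camera(n); cv2.imwrite(f'pics/{tag}.png',cv2.cvtColor(c['pixels'],cv2.COLOR_RGB2BGR)); pickle.dump(c,open(f'{tag}.pkl','wb')); return c
def K(c): return np.array([[c['fx'],0,c['cx']],[0,c['fy'],c['cy']],[0,0,1.]])
def rot(c):
    a=np.array(c['attitude']); return a if a.shape==(3,3) else R.from_quat([*a[1:],a[0]]).as_matrix()
def ray(c,p):
    u=cv2.undistortPoints(np.array(p,float).reshape(-1,1,2),K(c),np.array(c['dist_coeffs'],float)).reshape(-1,2)
    return np.c_[u,np.ones(len(u))]@rot(c).T
def onz(c,p,z):
    d=ray(c,p);o=np.array(c['origin']);return o+d*((z-o[2])/d[:,2])[:,None]
def proj(c,P):
    r=rot(c).T; o=np.array(c['origin'])
    return cv2.projectPoints(np.array(P,float).reshape(-1,3),cv2.Rodrigues(r)[0],-r@o,K(c),np.array(c['dist_coeffs'],float))[0].reshape(-1,2)
def load(tag): return pickle.load(open(f'{tag}.pkl','rb'))
E
python3 - <<'E'
from h import *
for n in ['scene','side']:
    c=snap(n,n+'0'); print(n,c['origin'],c['attitude'],c['fx'],c['cx'],c['dist_coeffs'])
    p=cv2.imread(f'pics/{n}0.png'); cv2.imwrite(f'pics/{n}0b.png',cv2.resize(p,(800,600),interpolation=cv2.INTER_CUBIC))
c=snap('wrist','wrist0'); print(c['origin'],c['attitude'],c['fx'])
print(ctrl.get_obs())
E
```

```text
scene [-0.21143875 -0.54333732  1.00345384] [-0.33802336  0.80528454 -0.45279063  0.17954849] 384.14210460104215 253.60456373996018 [-0.10047937  0.          0.          0.          0.        ]
side [ 0.44229218 -1.50115705  1.12969355] [-0.46652954  0.88359098 -0.03932383  0.00841467] 499.48197584536666 263.0469695647809 [-0.08653353  0.          0.          0.          0.        ]
[0.11672227 0.56807098 0.37280238] [0.12058902 0.80533857 0.57413955 0.08515786] 312.9700445489061
{'time_s': 0.15, 'q': array([ 1.03169947e+00,  1.81392695e-01,  1.60775347e+00,  3.25282557e-06,
        1.35378935e+00, -2.06313193e-01]), 'dq': array([-0.00091007, -0.00159488, -0.00409334,  0.00088724, -0.0020289 ,
        0.00108609]), 'joint_efforts': array([ 6.93535803e-04, -4.45265436e+01, -3.51689994e+01, -1.44142268e-04,
        5.98870305e-03,  7.90182213e-06]), 'eef_pos': array([0.1876134 , 0.54309857, 0.23059057]), 'eef_rot': array([-2.45970234e-04,  1.65625410e-01,  9.86188508e-01, -6.24753538e-04]), 'wrist_force': array([ 0.14619176, -0.79556758,  0.68932863]), 'torque': array([ 0.00420937, -0.04228908, -0.05458941]), 'grasp_force': 0.0, 'opening': 1.0018897646937628}
```

View pics/scene0b.png

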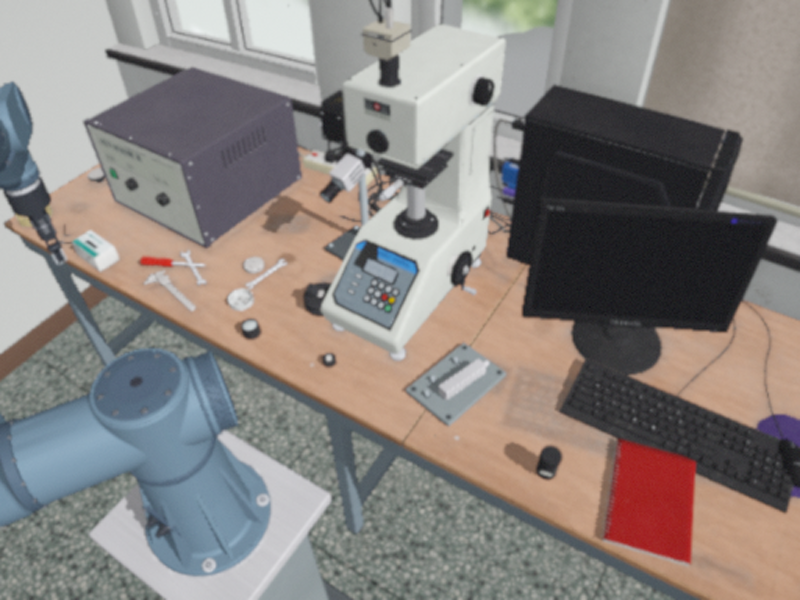

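View pics/side0b.png

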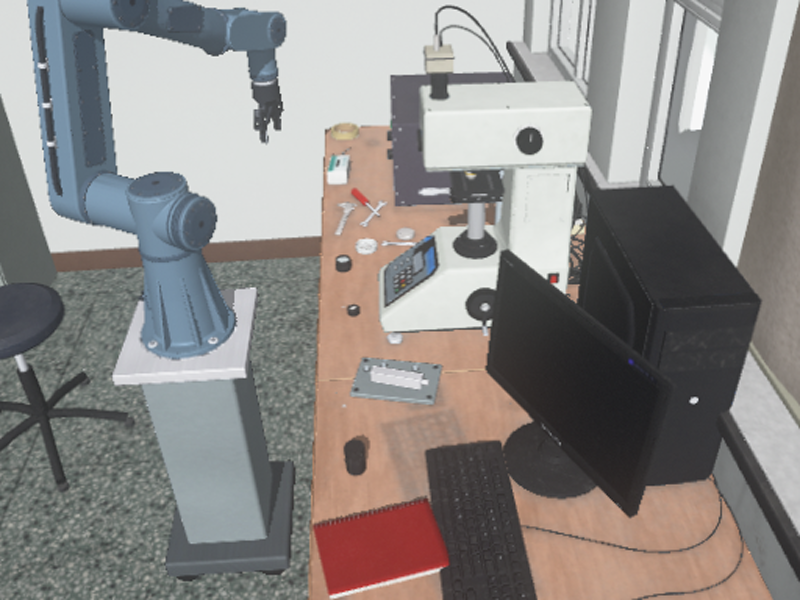

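The scene view shows the plate with the bar at about (457,382). The inspection camera on its post is near (350,185), behind the microscope's left side. The dish, puck, loupe and canister are at roughly (240,297), (328,360), (250,328) and (548,462). I'll enlarge the plate and the camera next.

```bash
python3 - <<'E'
from h import *
p=cv2.imread('pics/scene0.png')
q=cv2.imread('pics/side0.png')
# scene scale .64
a=cv2.resize(p[215:275,255:330],None,fx=5.33,fy=5,interpolation=cv2.INTER_CUBIC)  # 400x300
b=cv2.resize(p[90:165,190:290],None,fx=4,fy=4,interpolation=cv2.INTER_CUBIC)
c=cv2.resize(q[220:265,218:290],None,fx=5.5556,fy=6.6667,interpolation=cv2.INTER_CUBIC)
d=cv2.resize(q[90:165,230:330],None,fx=4,fy=4,interpolation=cv2.INTER_CUBIC)
print(a.shape,b.shape,c.shape,d.shape)
f=lambda x:cv2.resize(x,(400,300))
cv2.imwrite('pics/comp.png',np.vstack([np.hstack([f(a),f(b)]),np.hstack([f(c),f(d)])]))
E
```

```text
(300, 400, 3) (300, 400, 3) (300, 400, 3) (300, 400, 3)
```

View pics/comp.png

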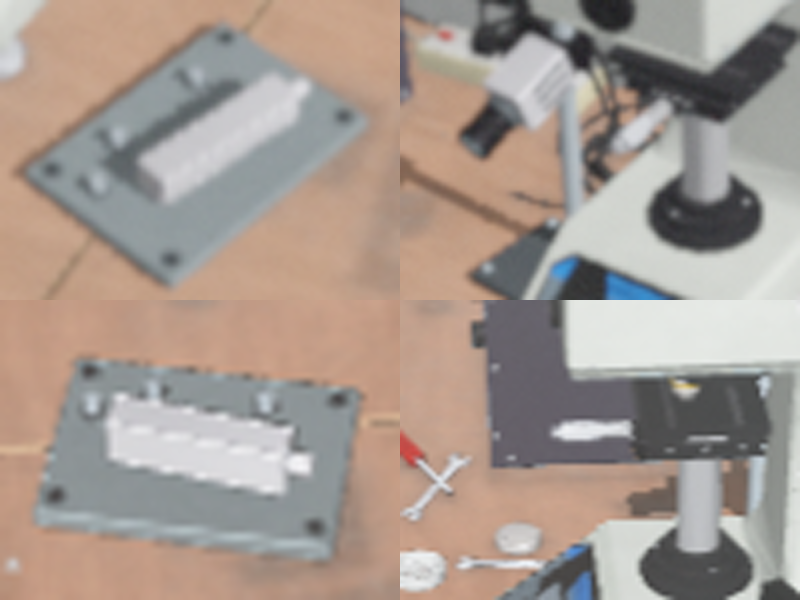

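The crops give me these points. Plate top corners in the scene crop: (25,172), (225,25), (368,120), (172,280). Buttons: (98,178), (118,130), (193,70). In the side crop the bar sits next to the buttons, with the spigot to the right. The lens front in the scene crop is about (475,145). I'll fit the plate, bar and lens from these.

```bash
python3 - <<'E'
from h import *
from scipy.optimize import least_squares
s=load('scene0');d=load('side0')
S=lambda x,y:(255+x/5.333-.5+.5/5.33,215+y/5-.4)
D=lambda x,y:(218+x/5.5556-.4,220+(y-300)/6.6667-.4)
# plate corners order (-,+),(+,+),(+,-),(-,-)
loc=np.array([[-90,60],[90,60],[90,-60],[-90,-60]])/1e3
ps=[S(25,172),S(225,24),S(368,120),S(172,279)]
pd=[D(83,358),D(360,390),D(330,547),D(38,518)]
def fit(obs):
    def f(v):
        c,si=np.cos(v[2]),np.sin(v[2]); r=[]
        for cam,l,px in obs:
            P=np.c_[v[0]+c*l[:,0]-si*l[:,1],v[1]+si*l[:,0]+c*l[:,1],l[:,2]]
            r.append((proj(cam,P)-px).ravel())
        return np.concatenate(r)
    x=least_squares(f,[.5,-.1,0]); return x.x,np.sqrt(np.mean(x.fun**2))
L=np.c_[loc,np.full(4,.012)]
B=np.array([[-70,18,22],[-35,35,22],[35,35,22]])/1e3
print('scene',fit([(s,L,ps)]),'side',fit([(d,L,pd)]),'both',fit([(s,L,ps),(d,L,pd)]))
for c,p,n in((s,ps,'s'),(d,pd,'d')): print(n,onz(c,p,.012).round(4).tolist())
print('btn s',onz(s,[S(96,175),S(117,127),S(192,69)],.022).round(4).tolist())
# bar
Lb=np.array([[-55,12,38],[-55,-12,38],[55,-12,38],[55,12,38],[69,0,25]])/1e3
bs=[S(138,155),S(162,174),S(297,98),S(272,75),S(306,86)]
bd=[D(112,392),D(108,428),D(290,455),D(291,427),D(311,464)]
print('bar s',onz(s,bs,.038).round(4).tolist());print('bar d',onz(d,bd,.038).round(4).tolist())
# inspection lens
C=lambda x,y:(190+(x-400)/4-.4,90+y/4-.4)
print('lens',onz(s,[C(475,145)],.207))
print('base corner front',onz(s,[C(470,275),C(545,220)],.008))
print('post foot',onz(s,[C(575,205)],.02),'cambody top centre',onz(s,[C(545,65)],.27))
E
```

```text
scene (array([ 0.48101682, -0.24059818, -0.25128154]), np.float64(0.6368597580825369)) side (array([ 0.48492487, -0.24298167, -0.24663162]), np.float64(0.6677007246967153)) both (array([ 0.48320898, -0.2411269 , -0.24960401]), np.float64(0.7912798556442565))
s [[0.4085, -0.1618, 0.012], [0.5795, -0.2071, 0.012], [0.5509, -0.3196, 0.012], [0.383, -0.2748, 0.012]]
d [[0.4154, -0.1635, 0.012], [0.5846, -0.2065, 0.012], [0.5546, -0.3204, 0.012], [0.3855, -0.2828, 0.012]]
btn s [[0.4217, -0.2026, 0.022], [0.461, -0.1947, 0.022], [0.5264, -0.2109, 0.022]]
bar s [[0.4373, -0.2216, 0.038], [0.4316, -0.2406, 0.038], [0.5254, -0.2815, 0.038], [0.5347, -0.2602, 0.038], [0.537, -0.2819, 0.038]]
bar d [[0.4327, -0.2228, 0.038], [0.4294, -0.2499, 0.038], [0.5352, -0.2807, 0.038], [0.5376, -0.2602, 0.038], [0.5468, -0.2885, 0.038]]
lens [[0.65254842 0.19533112 0.207     ]]
base corner front [[0.68569676 0.25047151 0.008     ]
 [0.79716931 0.23586535 0.008     ]]
post foot [[0.82162944 0.21375486 0.02      ]] cambody top centre [[0.71155006 0.15544113 0.27      ]]
```

Plate at about (0.483,-0.241), yaw -0.25; bar at about (0.483,-0.252), yaw about -0.35. The tool yaw already suits the bar. On the way over I'll stop with the tool tilted and look at the inspection camera.

Request:
move_arm:
  plan: [1,-2,2,0,0,0,2,-4,2.5,0,-0.2,0,3,-6,2.5,0,-0.4,0,3,-6.8,2.5,0,-0.55,0,3,-6.8,2.5,0,-0.7,0,3,-6.8,2.5,0,-0.7,0,3,-6.8,2.5,0,-0.7,0,3,-6.8,2.5,0,-0.7,0]
  grip: 85

```text
time_s: 1.15
eef_pos: [0.3385, 0.2016, 0.3572]
eef_rot: [0.339, 0.158, 0.925, 0.057]
wrist_force: [0.1, -0.3, 0.9]
opening: 0.995
grasp_force: 0.0
```

```bash
python3 - <<'E'
from h import *
c=snap('wrist','w1'); print(c['origin'],c['attitude'],ctrl.get_obs()['eef_pos'],ctrl.get_obs()['time_s'])
cv2.imwrite('pics/w1b.png',cv2.resize(cv2.imread('pics/w1.png'),(800,600),interpolation=cv2.INTER_CUBIC))
E
```

```text
[0.19225842 0.22714257 0.420206  ] [0.31068786 0.72836657 0.49520278 0.3573925 ] [0.33811859 0.20261228 0.35666035] 1.2
```

View pics/w1b.png

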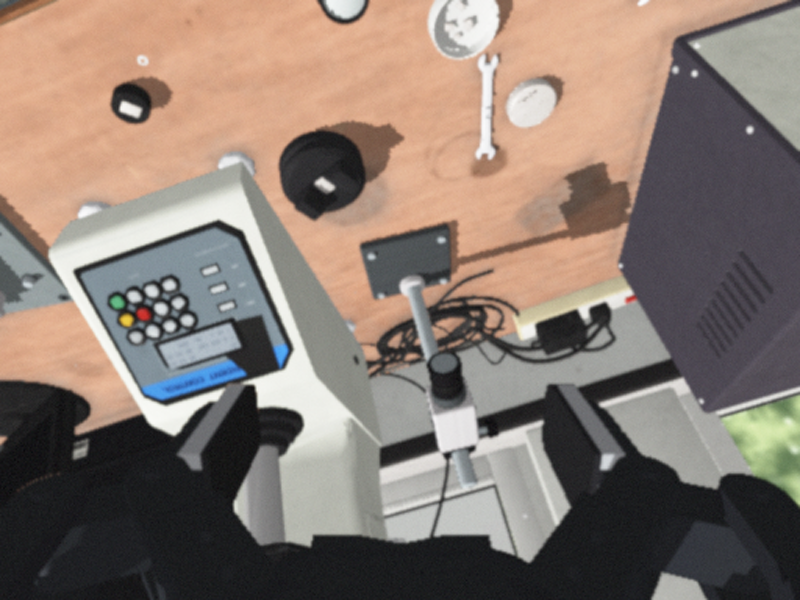

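The wrist view is upside down. The inspection camera's base plate corners are at (362,242), (450,225), (453,285) and (377,298), and the lens front is at about (445,366). Next is triangulating it.

```bash
python3 - <<'E'
from h import *
w=load('w1');s=load('scene0'); k=.64
W=lambda *a:[(x*k-.2,y*k-.2) for x,y in a]
for z in(.008,.012):
    P=onz(w,W((362,242),(450,225),(453,285),(377,298)),z); print(P.round(4).tolist(),[round(np.linalg.norm(P[i]-P[i-3]),4) for i in range(4)])
print('lens@.207',onz(w,W((445,366),(445,360)),.207), onz(s,[(208.4,125.9)],.207))
# triangulate
A=np.array(w['origin']);a=ray(w,W((445,366)))[0];B=np.array(s['origin']);b=ray(s,[(208.4,125.9)])[0]
t=np.linalg.lstsq(np.c_[a,-b],B-A,rcond=None)[0];print(A+a*t[0],B+b*t[1])
print('post', onz(w,W((411,283)),.012))
E
python3 - <<'E'
import cv2
import sys; sys.path.insert(0,'.')
p=cv2.imread('pics/w1.png')
cv2.imwrite('pics/w1c.png',cv2.resize(p[130:310,220:320],None,fx=3.3,fy=3.3,interpolation=cv2.INTER_CUBIC))
E
```

```text
[[0.6589, 0.1422, 0.008], [0.6842, 0.2552, 0.008], [0.8205, 0.2355, 0.008], [0.7883, 0.1219, 0.008]] [np.float64(0.1158), np.float64(0.1377), np.float64(0.1181), np.float64(0.131)]
[[0.6544, 0.143, 0.012], [0.6794, 0.2549, 0.012], [0.8144, 0.2355, 0.012], [0.7825, 0.123, 0.012]] [np.float64(0.1146), np.float64(0.1364), np.float64(0.1169), np.float64(0.1298)]
lens@.207 [[0.6572109  0.19851508 0.207     ]
 [0.643513   0.20108979 0.207     ]] [[0.65239247 0.19499364 0.207     ]]
[0.65629583 0.19857142 0.20741961] [0.6549401  0.19717114 0.20465108]
post [[0.77399011 0.17837032 0.012     ]]
```

View pics/w1c.png

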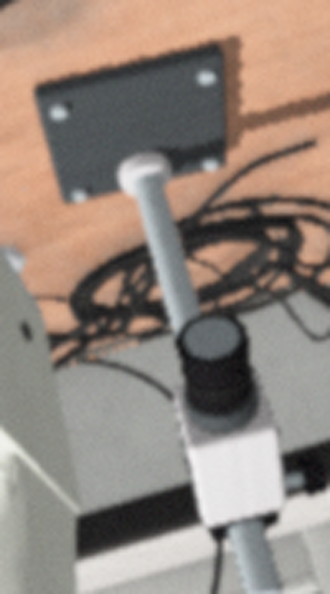

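```bash
cat > cam.py <<'E'
from h import *
from scipy.optimize import least_squares
w=load('w1');s=load('scene0')
f=lambda x,y:(220+x/3.3-.35,130+y/3.3-.35)
C=lambda x,y:(190+(x-400)/4-.4,90+y/4-.4)
ow=[f(37,87),f(221,42),f(227,165),f(67,203),f(143,177),f(214,340)]
os=[C(470,275),C(475,145)]
def res(v,t=None):
    x,y,a,t=v; c,q=np.cos(a),np.sin(a)
    L=np.array([[.027,-.06,t],[.027,.06,t],[.147,.06,t],[.147,-.06,t],[.122,0,t],[0,0,.207]])
    P=np.c_[x+c*L[:,0]-q*L[:,1],y+q*L[:,0]+c*L[:,1],L[:,2]]
    return np.concatenate([(proj(w,P)-ow).ravel(),(proj(s,P[[1,5]])-os).ravel()])
r=least_squares(res,[.655,.198,-.2,.01],loss='soft_l1')
print(r.x.round(4)); print(res(r.x).reshape(-1,2).round(1).tolist())
E
python3 cam.py
```

```text
[ 0.6533  0.199  -0.1534  0.0057]
[[-0.8, 2.4], [0.8, 2.3], [0.2, -1.1], [-0.8, -0.6], [0.0, -4.8], [-0.1, 0.3], [-0.2, -0.3], [-0.7, -0.4]]
```

Request:
move_arm:
  plan: [0,-1.2,0,0,0.15,0,0,-2.4,0,0,0.3,0,0,-3.6,0,0,0.45,0,0.2,-4.8,0,0,0.6,0,0.5,-6,-0.3,0,0.7,0,0.8,-7.2,-0.6,0,0.7,0,1.5,-8.2,-1,0,0.7,0,2.4,-9,-1.7,0,0.7,0,2.8,-9,-2.2,0,0.7,0,2.8,-9,-2.2,0,0.7,0]

```text
time_s: 2.45
eef_pos: [0.4783, -0.2451, 0.2397]
eef_rot: [-0.005, 0.165, 0.986, 0.002]
wrist_force: [-0.6, 0.5, -0.5]
opening: 0.995
grasp_force: 0.0
```

```bash
python3 - <<'E'
from h import *
c=snap('wrist','w2'); o=ctrl.get_obs(); print(c['origin'],c['attitude'],o['eef_pos'],o['eef_rot'],o['time_s'])
cv2.imwrite('pics/w2b.png',cv2.resize(cv2.imread('pics/w2.png'),(800,600),interpolation=cv2.INTER_CUBIC))
E
```

```text
[ 0.40862602 -0.22126407  0.38284336] [0.11506347 0.80584569 0.5747147  0.08411978] [ 0.4784794  -0.24516265  0.24115974] [-0.00390462  0.16489137  0.98630225  0.00186237] 2.5
```

View pics/w2b.png

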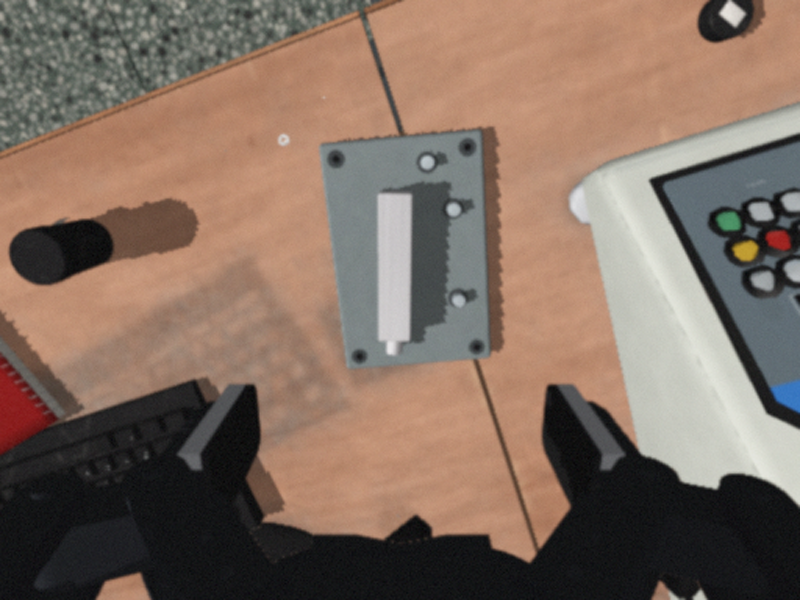

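In this view the plate corners are (321,145), (482,129), (490,355), (348,367). The button tops are (427,162), (453,208), (458,300). The bar's top face runs (379,194), (411,194), (410,342), (379,341), with the spigot tip at (392,354).

```bash
python3 - <<'E'
from h import *
from scipy.optimize import least_squares
w=load('w2');k=.64
W=lambda *a:np.array([(x*k-.2,y*k-.2) for x,y in a])
def fit(L,px,x0):
    L=np.array(L)/1e3
    def f(v):
        c,q=np.cos(v[2]),np.sin(v[2]); return (proj(w,np.c_[v[0]+c*L[:,0]-q*L[:,1],v[1]+q*L[:,0]+c*L[:,1],L[:,2]])-px).ravel()
    r=least_squares(f,x0); return r.x, r.fun.reshape(-1,2).round(1).tolist()
p,e=fit([[-90,-60,12],[-90,60,12],[90,60,12],[90,-60,12],[-70,18,22],[-35,35,22],[35,35,22]],W((321,145),(482,129),(490,355),(348,367),(427,162),(453,208),(458,300)),[.48,-.24,-.25]);print(p,e)
b,e=fit([[-55,-12,38],[-55,12,38],[55,12,38],[55,-12,38]],W((379,194),(411,194),(410,342),(379,341)),[.48,-.25,-.35]);print(b,e)
c,q=np.cos(p[2]),np.sin(p[2]); s=np.array([p[0]-.01*c-.018*q,p[1]-.01*q+.018*c]);print('seat',s)
d=b[:2]-s;print('bar in seat',d@[c,q],d@[-q,c],b[2]-p[2])
m=R.from_quat([0.16489137,0.98630225,0.00186237,-0.0039]).as_matrix();print(m[:,1],np.arctan2(m[1,1],m[0,1])-np.pi/2)
print('grip pt',b[:2]+.01*np.array([np.cos(b[2]),np.sin(b[2])]))
print('micro',onz(w,W((572,205),(590,190)),.02))
E
```

```text
[ 0.48253574 -0.2379027  -0.24487446] [[-2.5, -1.8], [0.7, -1.2], [1.1, 2.1], [-1.0, 2.0], [0.3, -0.5], [0.7, 0.5], [0.8, 0.2]]
[ 0.48352885 -0.25043305 -0.33843171] [[-0.8, -0.4], [0.9, -0.3], [0.2, 0.1], [-0.3, 0.7]]
seat [ 0.47719789 -0.21801533]
bar in seat 0.014001270713776787 -0.029915780047799562 -0.09355724792470038
[0.32527999 0.94561473 0.00238757] -0.3313087903785197
grip pt [ 0.49296161 -0.25375313]
micro [[ 0.48287062 -0.11255989  0.02      ]
 [ 0.47658932 -0.09757789  0.02      ]]
```

Request:
move_arm:
  plan: [0.29,-0.17,-1.2,0,0,0,0.29,-0.17,-2.4,0,0,0,0.29,-0.17,-3.5,0,0,0,0.29,-0.17,-3.5,0,0,0,0.29,-0.17,-3.5,0,0,0]
  grip: 56

```text
time_s: 3.12
eef_pos: [0.494, -0.2553, 0.0742]
eef_rot: [0.001, 0.165, 0.986, -0.001]
wrist_force: [0.8, -0.5, -0.3]
opening: 0.658
grasp_force: 0.0
```

```bash
python3 - <<'E'
from h import *
for i in range(3):
    c=snap('wrist','w3'); o=ctrl.get_obs(); m=R.from_quat([*o['eef_rot'][1:],o['eef_rot'][0]]).as_matrix(); print(o['eef_pos'].round(4),m[:,2].round(4),np.arctan2(m[1,1],m[0,1])-np.pi/2,o['opening'])
E
```

```text
[ 0.4945 -0.256   0.0749] [ 0.0042 -0.0037 -1.    ] -0.33175548962686996 0.6594554224152536
[ 0.4946 -0.2562  0.075 ] [ 0.0046 -0.004  -1.    ] -0.33199814926004834 0.657987052301252
[ 0.4943 -0.2563  0.0747] [ 0.0044 -0.0038 -1.    ] -0.3323048998029363 0.6568211394335334
```

Request:
move_arm:
  plan: [-0.03,0.05,-0.6,0,0,0,-0.03,0.05,-1.18,0,0,0,-0.03,0.05,-1.18,0,0,0,-0.03,0.05,-1.18,0,0,0]

```text
time_s: 3.78
eef_pos: [0.492, -0.2535, 0.0143]
eef_rot: [0.001, 0.166, 0.986, -0.001]
wrist_force: [0.3, -0.4, -0.8]
opening: 0.655
grasp_force: 0.0
```

Request:
move_arm:
  plan: [0,0,0,0,0,0,0,0,0,0,0,0,0,0,0,0,0,0,0,0,0,0,0,0,0,0,0,0,0,0,0,0,0,0,0,0]
  grip: 10

```text
time_s: 4.53
eef_pos: [0.4918, -0.2533, 0.0138]
eef_rot: [0.001, 0.166, 0.986, -0.001]
wrist_force: [-1.6, 1.1, 6.3]
opening: 0.272
grasp_force: 60.0
```

```bash
python3 - <<'E'
from h import *
c=snap('wrist','w4'); o=ctrl.get_obs(); m=R.from_quat([*o['eef_rot'][1:],o['eef_rot'][0]]).as_matrix(); print(o['eef_pos'].round(4),m[:,2].round(4),np.arctan2(m[1,1],m[0,1])-np.pi/2,o['opening'],o['grasp_force'],o['wrist_force'])
E
```

```text
[ 0.4918 -0.2532  0.0138] [ 0.0019 -0.0015 -1.    ] -0.3328315071965253 0.26908962337558406 60.019179582595825 [-0.33475154 -0.23359529  6.26254403]
```

Request:
move_arm:
  plan: [-0.02,0.15,0.01,0,0,0.03,-0.03,0.3,0.01,0,0,0.06,-0.05,0.45,0.01,0,0,0.088,-0.06,0.57,0.01,0,0,0.088,-0.06,0.57,0.01,0,0,0.088,-0.06,0.57,0.01,0,0,0.088]

```text
time_s: 5.32
eef_pos: [0.4887, -0.2239, 0.0138]
eef_rot: [0.001, 0.121, 0.993, -0.0]
wrist_force: [1.3, -0.5, 8.6]
opening: 0.269
grasp_force: 60.2
```

```bash
python3 - <<'E'
from h import *
c=snap('wrist','w5'); o=ctrl.get_obs(); m=R.from_quat([*o['eef_rot'][1:],o['eef_rot'][0]]).as_matrix(); print(o['eef_pos'].round(4),m[:,2].round(4),np.arctan2(m[1,1],m[0,1])-np.pi/2,o['opening'],o['grasp_force'],o['wrist_force'])
p=cv2.imread('pics/w5.png');cv2.imwrite('pics/w5b.png',cv2.resize(p,(800,600),interpolation=cv2.INTER_CUBIC))
E
```

```text
[ 0.4887 -0.2238  0.0138] [ 1.7e-03 -8.0e-04 -1.0e+00] -0.24320061877934984 0.26958318718838825 60.176743268966675 [0.45251575 0.36184007 7.77307457]
```

View pics/w5b.png

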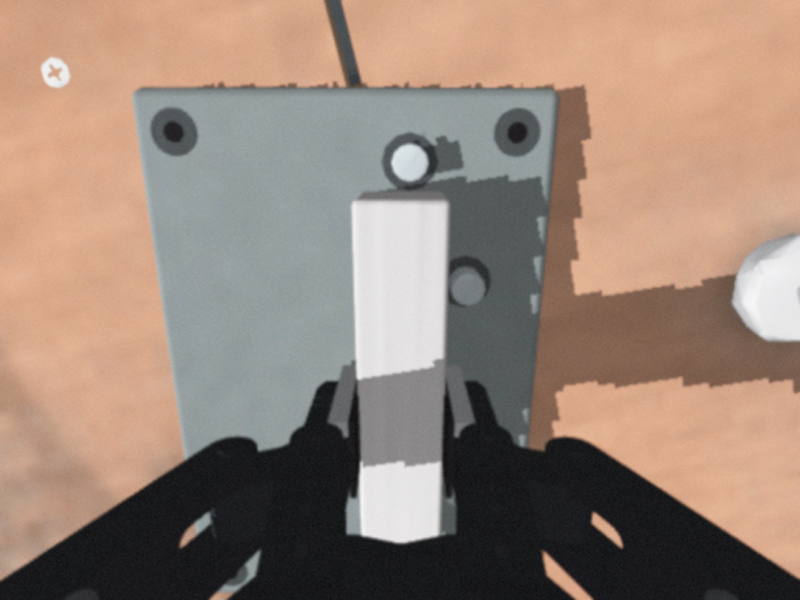

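The bar lies parallel to the side-button line, with a few mm of gap at both the side buttons (467,285) and the end button (410,162). I'll probe toward the side buttons.

Request:
move_arm:
  plan: [0.006,0.025,0,0,0,0,0.012,0.05,0,0,0,0,0.012,0.05,0,0,0,0]

```text
time_s: 5.75
eef_pos: [0.4892, -0.2221, 0.0138]
eef_rot: [0.001, 0.121, 0.993, -0.001]
wrist_force: [-1.0, -1.9, 7.1]
opening: 0.27
grasp_force: 60.0
```

Request:
move_arm:
  plan: [0.005,0.02,0,0,0,0,0.005,0.02,0,0,0,0,0.005,0.02,0,0,0,0]

```text
time_s: 6.12
eef_pos: [0.4893, -0.2216, 0.0138]
eef_rot: [0.001, 0.121, 0.993, -0.001]
wrist_force: [-1.6, -5.5, 5.6]
opening: 0.27
grasp_force: 60.0
```

Request:
move_arm:
  plan: [0.005,0.02,0,0,0,0,0.005,0.02,0,0,0,0,0.005,0.02,0,0,0,0]

```text
time_s: 6.5
eef_pos: [0.4893, -0.2215, 0.0138]
eef_rot: [0.001, 0.121, 0.993, -0.002]
wrist_force: [-3.1, -8.6, 5.8]
opening: 0.267
grasp_force: 59.9
```

Request:
move_arm:
  plan: [-0.02,0.005,0,0,0,0,-0.04,0.01,0,0,0,0,-0.04,0.01,0,0,0,0]

```text
time_s: 6.88
eef_pos: [0.4885, -0.2213, 0.0139]
eef_rot: [0.002, 0.122, 0.993, -0.002]
wrist_force: [1.5, -8.5, 1.5]
opening: 0.264
grasp_force: 59.3
```

Request:
move_arm:
  plan: [-0.02,0.005,0,0,0,0,-0.02,0.005,0,0,0,0,-0.02,0.005,0,0,0,0]

```text
time_s: 7.25
eef_pos: [0.4876, -0.2211, 0.0139]
eef_rot: [0.002, 0.122, 0.993, -0.002]
wrist_force: [2.3, -9.2, 1.1]
opening: 0.272
grasp_force: 59.3
```

Request:
move_arm:
  plan: [-0.02,0.005,0,0,0,0,-0.03,0.008,0,0,0,0,-0.03,0.008,0,0,0,0]

```text
time_s: 7.62
eef_pos: [0.4862, -0.2208, 0.0139]
eef_rot: [0.002, 0.122, 0.993, -0.002]
wrist_force: [4.1, -8.8, 0.6]
opening: 0.269
grasp_force: 59.2
```

Request:
move_arm:
  plan: [-0.02,0.005,0,0,0,0,-0.02,0.005,0,0,0,0,-0.02,0.005,0,0,0,0]

```text
time_s: 8.0
eef_pos: [0.4861, -0.2207, 0.0142]
eef_rot: [0.003, 0.122, 0.993, -0.002]
wrist_force: [6.8, -8.6, -1.7]
opening: 0.27
grasp_force: 58.9
```

Request:
move_arm:
  plan: [-0.02,0.005,0,0,0,0,-0.02,0.005,0,0,0,0,-0.02,0.005,0,0,0,0]

```text
time_s: 8.38
eef_pos: [0.486, -0.2207, 0.0144]
eef_rot: [0.004, 0.122, 0.993, -0.003]
wrist_force: [9.3, -8.5, -1.9]
opening: 0.269
grasp_force: 58.9
```

```bash
python3 - <<'E'
from h import *
c=snap('wrist','w6'); o=ctrl.get_obs(); m=R.from_quat([*o['eef_rot'][1:],o['eef_rot'][0]]).as_matrix(); print(o['eef_pos'].round(4),m[:,2].round(4),np.arctan2(m[1,1],m[0,1])-np.pi/2,o['opening'],o['grasp_force'],o['wrist_force'],o['torque'])
p=cv2.imread('pics/w6.png');cv2.imwrite('pics/w6b.png',cv2.resize(p[80:260,180:350],None,fx=3.3,fy=3.3,interpolation=cv2.INTER_CUBIC))
E
```

```text
[ 0.486  -0.2208  0.0144] [ 0.008  -0.0064 -0.9999] -0.244037938448606 0.268133985627284 58.87418746948242 [ 8.73419823 -8.81083719 -4.19211976] [-1.54698139 -1.44803799 -0.07043686]
```

View pics/w6b.png

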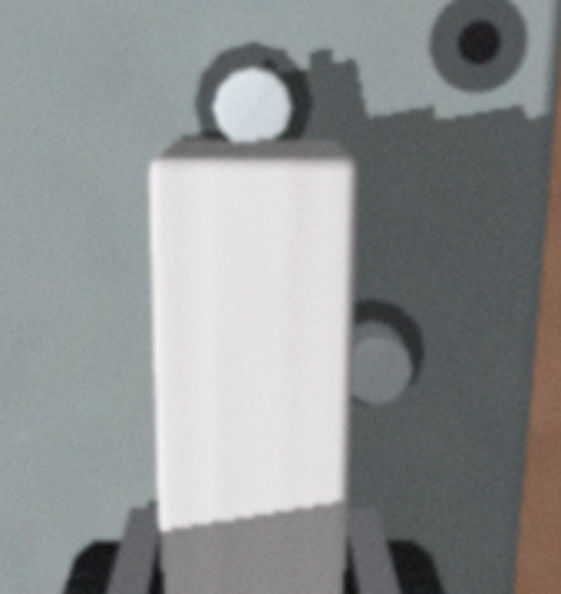

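Seated: contact force rises on both axes and the picture shows contact at the end button (252,105) and side button (378,365). Now the final pose.

```bash
python3 - <<'E'
from h import *
o=ctrl.get_obs(); T=o['eef_pos']; psi=-.1534
L=np.array([.6533,.199,.207]);F=R.from_euler('ZY',[psi,-np.radians(20)]);bx,by,bz=F.as_matrix().T
C=R.from_euler('z',-.2449)
tcp_b=C.inv().apply(T-np.array([.4772,-.2180,.012])); print('tcp in bar',tcp_b)
org=L-.08*bx-.069*bx-.013*bz; tgt=org+F.apply([tcp_b[0],0,tcp_b[2]])
print('origin',org,'TCP target',tgt,'shift/50mm',(tgt-T)/.05,'turn',(F*C.inv()).as_rotvec())
w=load('w1');k=.64
for z in(.05,.1,.15): print(z,onz(w,[(320*k,170*k),(362*k,180*k)],z).round(3).tolist(),onz(w,[(240*k,165*k),(380*k,440*k)],z).round(3).tolist())
E
```

```text
tcp in bar [ 0.00923712 -0.00054334  0.00239493]
origin [0.519324   0.21971466 0.14382299] TCP target [0.52709263 0.21851351 0.14923278] shift/50mm [0.82125735 8.78560534 2.69675686] turn [-0.06908176 -0.34228501  0.09056877]
0.05 [[0.496, 0.148, 0.05], [0.525, 0.181, 0.05]] [[0.459, 0.086, 0.05], [1.281, -0.033, 0.05]]
0.1 [[0.455, 0.159, 0.1], [0.48, 0.187, 0.1]] [[0.423, 0.105, 0.1], [1.134, 0.002, 0.1]]
0.15 [[0.414, 0.169, 0.15], [0.435, 0.193, 0.15]] [[0.387, 0.124, 0.15], [0.987, 0.037, 0.15]]
```

Request:
move_arm:
  plan: [0.02,-0.01,0.3,0,0,0,0,-0.02,1.4,0,0,0,-0.5,0,2.6,0,0,0,-1.3,0,3.8,0,0,0,-2.1,0.3,4.6,0,0,0,-2.5,1.1,5,0,0,0,-2.7,2,5,0,0,0,-2.7,2.6,5,0,0,0,-2.7,2.6,5,0,0,0]

```text
time_s: 9.55
eef_pos: [0.3465, -0.0855, 0.2619]
eef_rot: [-0.001, 0.12, 0.993, 0.001]
wrist_force: [1.1, -0.8, -1.5]
opening: 0.273
grasp_force: 61.0
```

```bash
python3 - <<'E'
from h import *
w=load('w1');s=load('scene0');A=np.array(w['origin']);B=np.array(s['origin']);k=.64
a=ray(w,[(320*k,170*k)])[0];b=ray(s,[(318*k,297*k)])[0]
t=np.linalg.lstsq(np.c_[a,-b],B-A,rcond=None)[0];print('knob',A+a*t[0],B+b*t[1])
E
```

```text
knob [0.51863472 0.14209652 0.0219223 ] [0.52132072 0.14230604 0.02407862]
```

Request:
move_arm:
  plan: [0,1.2,0.3,0,0,0.04,0,2.4,0.6,0,0,0.09,0,3.6,0.6,-0.03,-0.15,0.09,0,4.8,0.6,-0.069,-0.342,0.091,0.4,5.8,0.5,-0.069,-0.342,0.091,0.9,6.08,0.3,-0.069,-0.342,0.091,0.9,6.08,0.3,-0.069,-0.342,0.091,0.9,6.08,0.3,-0.069,-0.342,0.091,0.9,6.08,0.3,-0.069,-0.342,0.091]

```text
time_s: 10.68
eef_pos: [0.3924, 0.2151, 0.2778]
eef_rot: [0.173, 0.076, 0.982, -0.014]
wrist_force: [-1.3, -0.2, -1.3]
opening: 0.264
grasp_force: 60.9
```

```bash
python3 - <<'E'
from h import *
c=snap('wrist','w7'); snap('scene','s7'); o=ctrl.get_obs(); print(o['eef_pos'].round(4),o['eef_rot'].round(4),o['grasp_force'],o['time_s'])
p=cv2.imread('pics/w7.png');cv2.imwrite('pics/w7b.png',cv2.resize(p,(800,600),interpolation=cv2.INTER_CUBIC))
E
```

```text
[0.3926 0.2153 0.2781] [ 0.1732  0.076   0.9819 -0.0133] 60.92592716217041 10.775
```

View pics/w7b.png

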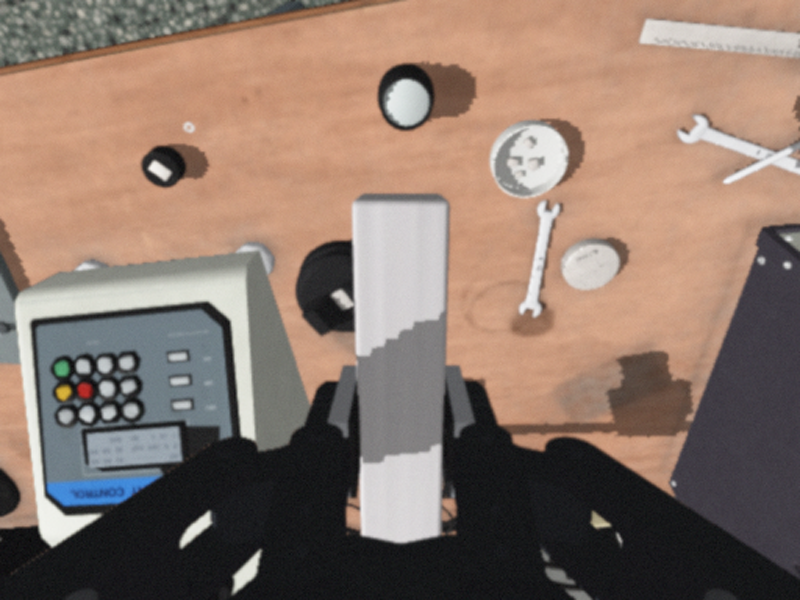

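Request:
move_arm:
  plan: [0.35,0.2,-1.2,0,0,0,0.7,0.37,-2.3,0,0,0,0.75,0.37,-3.25,0,0,0,1.2,0.3,-3.1,0,0,0,1.8,0.2,-2.89,0,0,0,2.2,0.14,-2.74,0,0,0,2.4,0.11,-2.67,0,0,0,2.4,0.11,-2.67,0,0,0,2.4,0.11,-2.67,0,0,0]

```text
time_s: 11.9
eef_pos: [0.5114, 0.2215, 0.1437]
eef_rot: [0.172, 0.075, 0.982, -0.013]
wrist_force: [-0.9, -0.2, -1.8]
opening: 0.269
grasp_force: 60.9
```

```bash
python3 - <<'E'
from h import *
s=snap('scene','s8'); d=snap('side','d8'); snap('wrist','w8'); o=ctrl.get_obs(); print(o['eef_pos'].round(4),o['eef_rot'].round(4),o['grasp_force'],o['wrist_force'],o['time_s'])
q=o['eef_rot'];M=R.from_quat([*q[1:],q[0]]).as_matrix();bx=M[:,0]*1.; 
if bx[0]<0:bx=-bx
bz=-M[:,2];T=o['eef_pos'];tip=T+(.069-.0092)*bx+(.013-.0024)*bz
F=R.from_euler('ZY',[-.1534,-np.radians(20)]).as_matrix()
print('bx',bx,F[:,0],'bz',bz,F[:,2]); rel=(tip-[.6533,.199,.207])@F; print('tip in lens',-rel[0],-rel[1],rel[2])
end=tip-.124*bx
L=np.array([.6533,.199,.207]);print(proj(s,[tip,end,L]).round(1).tolist())
x0,y0=np.maximum(proj(s,[tip])[0].astype(int)-[60,55],0)
p=cv2.imread('pics/s8.png')[y0:y0+100,x0:x0+130];print(x0,y0)
cv2.imwrite('pics/s8b.png',cv2.resize(p,None,fx=6,fy=6,interpolation=cv2.INTER_CUBIC))
E
```

```text
[0.5116 0.2218 0.1439] [ 0.1726  0.0749  0.982  -0.0134] 60.8915376663208 [ 0.13795119 -0.57330475 -1.82030711] 12.05
bx [ 0.92920093 -0.14252865  0.34098566] [ 0.92865807 -0.14358417  0.34202014] bz [-0.3369753   0.05214449  0.9400684 ] [-0.33800389  0.05226036  0.93969262]
tip in lens 0.0966777075072924 -0.0008958027660517356 0.00031715354322801257
[[189.9, 145.0], [166.5, 171.3], [207.6, 125.4]]
129 89
```

View pics/s8b.png

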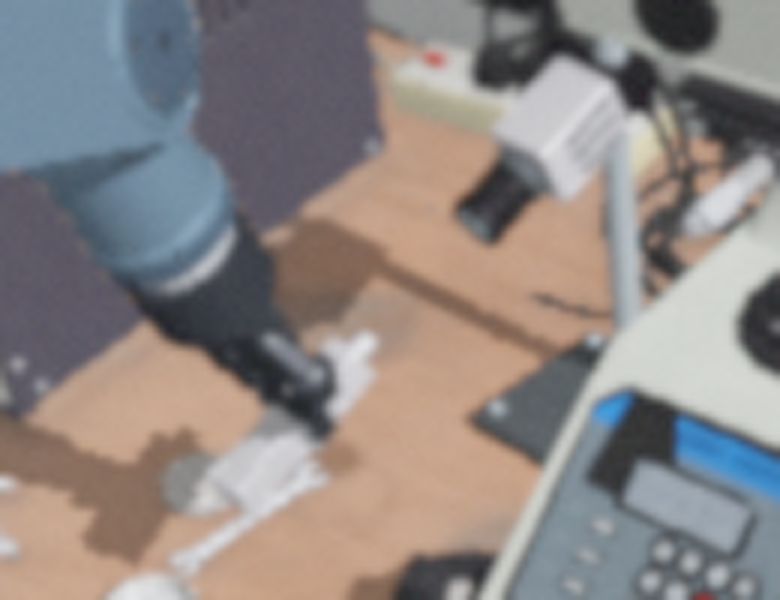

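The spigot tip is at about (190.7,146), predicted (190,145). The lens front is at about (208.5,126), predicted (207.6,125.4), so both agree. Now the last 17 mm.

Request:
move_arm:
  plan: [0.1,-0.02,0.04,0,0,0,0.2,-0.04,0.08,0,0,0,0.31,-0.06,0.11,0,0,0,0.31,-0.06,0.11,0,0,0,0.31,-0.06,0.11,0,0,0,0.31,-0.06,0.11,0,0,0,0.31,-0.06,0.11,0,0,0,0.31,-0.06,0.11,0,0,0]

```text
time_s: 13.05
eef_pos: [0.5279, 0.2186, 0.1498]
eef_rot: [0.173, 0.075, 0.982, -0.013]
wrist_force: [-0.6, -0.4, -1.7]
opening: 0.271
grasp_force: 60.9
```

```bash
python3 - <<'E'
from h import *
o=ctrl.get_obs();q=o['eef_rot'];M=R.from_quat([*q[1:],q[0]]).as_matrix();bx=-M[:,0] if M[0,0]<0 else M[:,0]
tip=o['eef_pos']+.0598*bx-.0106*M[:,2]
F=R.from_euler('ZY',[-.1534,-np.radians(20)]).as_matrix();r=(tip-[.6533,.199,.207])@F
print(r,abs(o['dq']).max(),o['grasp_force'])
if abs(r+[.08,0,0]).max()<.005 and abs(o['dq']).max()<.02 and o['grasp_force']>20: print(ctrl.hand_in())
E
```

```text
[-0.07906937  0.00027859  0.00022156] 0.0013066791774641714 60.891337394714355
the job is handed in; nothing more can be done
None
```

The job is handed in: the bar was seated against all three buttons, then lifted and held still with its spigot tip about 79 mm in front of the lens by my measurements, under 1 mm off the line of sight, at 13 s of the 48 s allowed; the judge returned no verdict.

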